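# Hold a bar in the open slot of the deburring unit

### The arm

A 6-joint arm with a two-finger parallel gripper is mounted at the origin on the work surface. World frame = base frame: x ahead of the robot, y to its left, z up, the work surface at z = 0. Lengths are in m, angles in degrees, forces in N, time in s.
With the tool pointing down it reaches from about 0.3 to 0.85 m from the base axis. Payload 5.4 kg.
Tool frame: the origin (TCP) lies at the very end of the fingers, on their centre line; the grasp point (between the pads) lies 19 mm behind it; x points along the fingers, y is the direction in which the jaws open and shut, and the axes are right-handed (so a half turn about x gives the same grasp; the last joint's range is limited). The gripper opens to 85 mm and grips with 20 to 120 N. Pads are 22 mm wide; open, the fingers measure 114 mm over their backs; the gripper's body (76 mm by 85 mm) begins 54 mm behind the grasp point. The pads swing forward as they close: fully open they stand 13 mm farther back than shut.
Start: joints at [64.337, 9.076, 91.501, -0, 79.423, -12.038], TCP at [0.135, 0.559, 0.231] pointing down, gripper open.
Joint ranges: [-166.64, 166.64], [-54.1, 131.32], [10.49, 154.53], [-73.88, 253.88], [9.74, 151.15], [-171.62, 171.62]. Speed limits (degrees/s): [147.25, 147.25, 180, 180, 180, 180].

### API

Orientations are given as [roll, pitch, yaw] about the fixed x, y, z axes, in that order (R = Rz(yaw) Ry(pitch) Rx(roll)).
In Python, from cell import readout, camera, hand_in gives the robot as it stands.
- The arm moves only by the tool apply_moves, never from a script. Its argument "deltas" is a list that holds one entry, the list of rows, each a list of 5 numbers: the opening, from 0 (shut) to 1 (fully open), then the shift along the world's x, y, z normalised to -1 to 1, where 1 is 12 cm, then the turn about the world's z normalised to -1 to 1, where 1 is 0.5 rad. A call has 1 to 10 rows; each row shifts and turns the commanded pose from where the row before left it; what a row does not reach is not made up. A row lasts 1/8 s, in which the tool goes at most 62.5 mm and 10.7 degrees, less where a joint would pass 70% of its speed; a pose out of reach is approached as far as the arm can. A call with a number of a shift or a turn outside -1 to 1 is refused whole. A call with a gripper value outside its range is refused whole. The fingers move at their own pace and stop on an object; "newtons" is the grip in N (left out, the last holds). Time passes only in rows, so rows that do not move let the fingers close. It gives the time, the measured TCP pose, the force and the opening at its end, in the units of the state.
- readout.observe(): the state, without advancing time (a new reading comes with each control period).
- camera(name): name is "side" or "top"; returns a dict with "image" (480x640x3 uint8, blue, green, red), "mtx" (3x3 intrinsics, pixels), "eye" and "orientation" of the camera in the world. Camera axes: x right, y down, z forward; pixel columns grow to the right and rows downward; lengths in m; the calibration is good to about 2 mm. A picture is of the moment at which its call begins. There is no depth.
- hand_in(): hands the job in, once; it reports no verdict.
The state is a dict: "time": time; "qpos": joint angles; "qvel": joint speeds; "joint_efforts": joint torques, N m; "eef_pos": TCP position; "eef_rot": TCP orientation; "wrist_force": force on the tool from outside, world axes, zero at the start; "ft_torque": the same for the moment, N m; "opening": opening from 0.0 (shut) to 1.0 (fully open).
Only numpy, scipy, OpenCV 4.12 (cv2) and the standard library are available. Lean on these libraries where they do the work, as an engineer would, in place of code of your own. Each camera call takes 0.05 s, during which the arm holds its last target. There are 200 camera calls.

### The job

One of the two loading slots of the deburring unit is locked out with a red cover; the other, with the green lamp beside it, is open. Take the bare aluminium bar with the black band out of the wooden stock block, pass its lower end straight down through the open slot, without forcing it, until the lower edge of the black band is level with the top rim of the yellow guide, and finish still holding it there, hanging upright from the gripper. Leave the other bars and the things on the bench where they are.

Things in the scene. Friction and masses are not known exactly. Their poses are not given: they have to be found in the camera images.
- bar_mid (a point): centre of the aluminium bar to be used: 10 mm thick (x axis), 30 mm wide (y), 150 mm long (z, upright), about 0.12 kg, loose. A black band runs round it from 60 to 68 mm above its lower end. It starts on end in one of the stock block's three sockets; its lower 35 mm is in the block, its top 160 mm above the bench
- rack: wooden stock block fixed to the bench, 90 (x) x 200 (y) x 45 mm; sockets at y = -60, 0 and +60 mm, each 13 x 33 mm and 35 mm deep, hold the aluminium bar, a brass bar and a blue bar (both shorter), in any order; origin at the centre of its underside
- bar_tip (a point): centre of the lower end face of the aluminium bar, 75 mm below bar_mid along the bar; same axes
- slot_left (a point): centre of the mouth of the left (+y) yellow slot guide, level with the guide's top rim, 142 mm above the bench. x axis across the slot's 12 mm width, y along its 32 mm length, z up. The guide is 24 x 44 mm inside at the rim and tapers over 12 mm down to the slot proper, 12 x 32 mm through the 8 mm thick top plate. Below it the hollow chamber is 92 mm deep
- slot_right (a point): centre of the mouth of the right (-y) yellow slot guide, level with the guide's top rim, 142 mm above the bench. x axis across the slot's 12 mm width, y along its 32 mm length, z up. The guide is 24 x 44 mm inside at the rim and tapers over 12 mm down to the slot proper, 12 x 32 mm through the 8 mm thick top plate. Below it the hollow chamber is 92 mm deep
- lockout: red cover, 42 x 62 mm and 26 mm tall, fixed on the top plate over whichever slot is closed; a red lamp stands 62 mm from its centre along +x. Its origin is at the plate's top face, 12 mm below the covered slot's point. A green lamp, 14 mm tall, stands in the same place beside the open slot
- guard: deburring unit fixed to the bench: grey plinth, clear walls, aluminium top plate 170 mm (x) x 250 mm (y), its top face 130 mm above the bench; the two slots lie at y = +60 and -60 mm; origin at the centre of its underside
- oil: orange oil bottle, 60 mm across, 150 mm tall; origin under its base
- can: steel can, 68 mm across, 100 mm tall; origin under its base
- screwdriver: red-handled screwdriver lying at the far edge of the bench
- wrench: steel wrench lying at the right of the bench
- brass_bar: brass bar 10 x 30 x 110 mm standing in the stock block, not to be used; origin at the centre of its lower end
- dark_bar: blue painted bar 10 x 30 x 125 mm standing in the stock block, not to be used; origin at the centre of its lower end

How it is judged:
By the outcome, as a careful person would: the job done as asked, in the order asked, and still so for the second after the job is handed in, while the arm keeps its last pose, push and grip.
It also fails if it takes over 46 s, if anything falls off the work surface, if the arm or the gripper's body presses on something with over 40 N, if the wrist force passes 120 N, or if a joint passes its speed limit or range.

## Working session

There is one attempt and no reset: what is moved stays moved. The work goes in short steps, Python scripts to look and compute and a tool call to move; the robot and the scene stay as the last step left them, time stands still between calls to the robot, and variables do not carry over. Pictures are saved under pics/ and viewed, about 8 in all and at most 12, crops included, and the job is handed in when it is done.

Besides the shell and the picture viewer there is one more tool, called after "Request:" as name(argument=value, ...), one argument or row to a line, values as JSON. apply_moves: Moves the arm, as the interface text tells. Its arguments: {"type":"object","properties":{"deltas":{"type":"array"},"newtons":{"type":"number"}},"required":["deltas"]}

```bash
mkdir -p pics; ls
python3 - <<'E'
from cell import readout,camera
import cv2,json
print(readout.observe())
for n in("side","top"):
    c=camera(n);cv2.imwrite(f"pics/{n}0.png",c["image"]);print(n,c["mtx"],c["eye"],c["orientation"])
E
```

```text
pics
{'time': 0.0, 'qpos': array([ 6.43361430e+01,  9.11194317e+00,  9.15737409e+01, -7.39256599e-04,
        7.94232009e+01, -1.20361364e+01]), 'qvel': array([-0.0361661 ,  0.09231226, -0.07267718, -0.07870922,  0.0378934 ,
       -0.07332386]), 'joint_efforts': array([-1.09783439e-03, -3.96010029e+01, -3.31425869e+01, -3.32612635e-04,
        8.46673240e-03,  6.17870448e-07]), 'eef_pos': array([0.13521407, 0.55824668, 0.23031014]), 'eef_rot': array([-101.65388705,   89.89111264, -115.28147126]), 'wrist_force': array([ 0.28904249, -0.38249574, -0.24446817]), 'ft_torque': array([ 0.04266921,  0.00587979, -0.02302736]), 'opening': 1.0013271998313904}
side [[476.49175155   0.         318.37535524]
 [  0.         476.49175155 242.59172312]
 [  0.           0.           1.        ]] [-0.14191931 -0.71639569  0.92269608] [-129.41820817   -0.19139192  -45.59476055]
top [[498.90551598   0.         319.58959482]
 [  0.         498.90551598 241.13921641]
 [  0.           0.           1.        ]] [ 0.21799278 -0.05086985  1.74070377] [-1.68131690e+02 -1.67003541e-01 -8.63953296e+01]
```

View pics/side0.png

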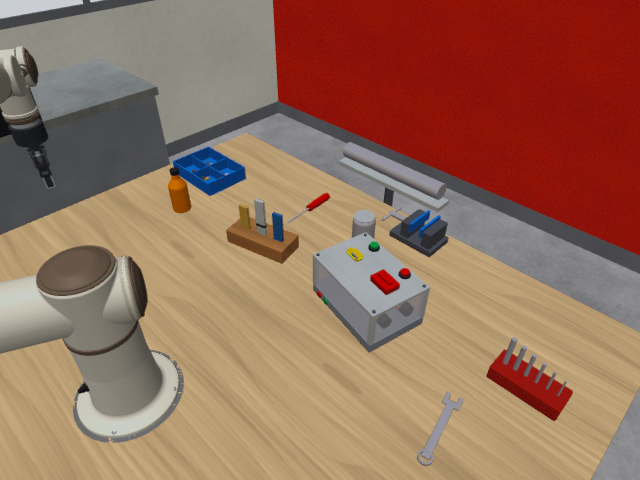

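View pics/top0.png

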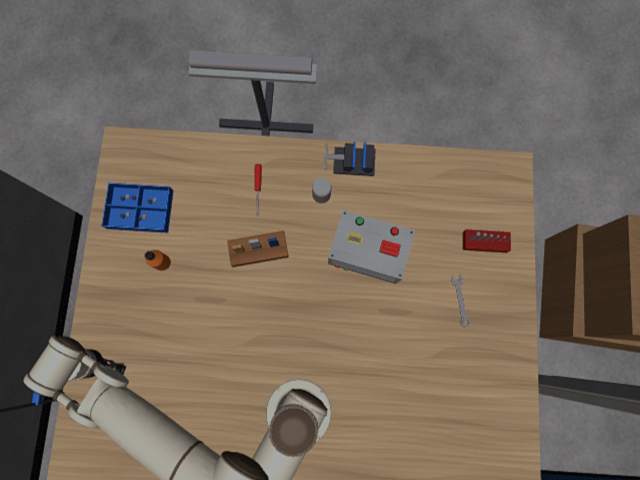

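The side view shows the aluminium bar with its black band in the middle socket at about (260,217). The brass bar is to its left and the blue bar to its right. The green lamp (375,246) and the yellow guide (355,255) mark the left slot as open, and the red cover (385,282) is on the right slot. The top view agrees. Next I'll enlarge crops to measure.

```bash
cat > h.py <<'E'
import numpy as np,cv2
from scipy.spatial.transform import Rotation as R
from cell import readout,camera
def pose(c): return R.from_euler("xyz",c["orientation"],degrees=True).as_matrix(),np.array(c["eye"])
def ray(c,uv):
    M,e=pose(c);d=M@np.linalg.inv(c["mtx"])@np.array([uv[0],uv[1],1.]);return e,d/np.linalg.norm(d)
def plane(c,uv,z):
    e,d=ray(c,uv);return e+d*(z-e[2])/d[2]
def proj(c,p):
    M,e=pose(c);q=c["mtx"]@(M.T@(np.array(p)-e));return q[:2]/q[2]
def tri(c1,u1,c2,u2):
    A=[];b=[]
    for c,u in((c1,u1),(c2,u2)):
        e,d=ray(c,u);P=np.eye(3)-np.outer(d,d);A.append(P);b.append(P@e)
    return np.linalg.lstsq(np.vstack(A),np.hstack(b),rcond=None)[0]
E
python3 - <<'E'
import cv2,numpy as np
s=cv2.imread("pics/side0.png");t=cv2.imread("pics/top0.png")
f=lambda i,x,y,w,h:cv2.resize(i[y:y+h,x:x+w],(400,300),interpolation=cv2.INTER_CUBIC)
cv2.imwrite("pics/crops.png",np.vstack([np.hstack([f(s,220,190,100,75),f(s,310,230,120,90)]),np.hstack([f(t,220,220,80,60),f(t,325,207,100,75)])]))
E
```

```text
(no output)
```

View pics/crops.png

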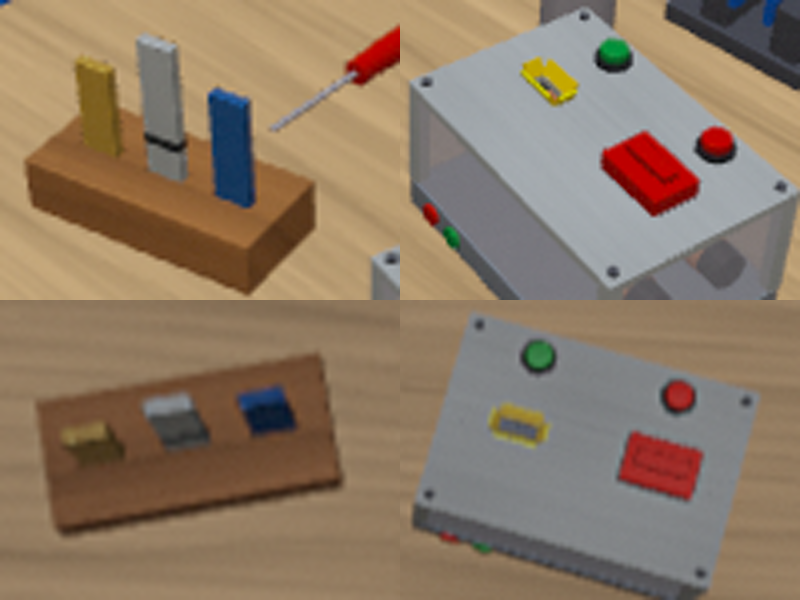

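```bash
cat > m.py <<'E'
from h import *
C={n:camera(n) for n in("side","top")}
I={n:C[n]["image"] for n in C}
def dark(n,u,v,r=3):
    u0,v0=int(round(u)),int(round(v));g=cv2.cvtColor(I[n],cv2.COLOR_BGR2GRAY).astype(float)
    p=g[v0-r:v0+r+1,u0-r:u0+r+1];w=np.clip(np.median(p)-12-p,0,None);yy,xx=np.mgrid[v0-r:v0+r+1,u0-r:u0+r+1]
    return (w*xx).sum()/w.sum(),(w*yy).sum()/w.sum()
crop=lambda x0,y0,s,p:((p[0]+.5)/s-.5+x0,(p[1]+.5)/s-.5+y0)
S={"top":[crop(325,207,4,p) for p in((79,24),(347,101),(300,274),(29,194))],"side":[crop(310,230,10/3,p) for p in((184,17),(381,187),(213,272),(27,82))]}
def blob(n,lo,hi,roi):
    h=cv2.cvtColor(I[n],cv2.COLOR_BGR2HSV);m=cv2.inRange(h,lo,hi);z=np.zeros_like(m);x,y,w,hh=roi;z[y:y+hh,x:x+w]=m[y:y+hh,x:x+w]
    k,l,st,ce=cv2.connectedComponentsWithStats(z);i=1+np.argmax(st[1:,4]);return ce[i],st[i],(l==i).astype(np.uint8)
if __name__=="__main__":
    for n in C:
        q=np.array([plane(C[n],dark(n,*p),.130) for p in S[n]])[:,:2]
        c=q.mean(0);ex=(q[0]+q[1]-q[2]-q[3])/2;ey=(q[0]+q[3]-q[1]-q[2])/2
        yx=np.degrees(np.arctan2(ex[1],ex[0]));yy=np.degrees(np.arctan2(-ey[0],ey[1]))
        print(n,"guard c",c.round(4),"dims",np.linalg.norm(ex).round(4),np.linalg.norm(ey).round(4),"yaw",yx.round(2),yy.round(2))
        yaw=np.radians((yx+yy)/2);print("  slotL pred",(c+.06*np.array([-np.sin(yaw),np.cos(yaw)])).round(4))
        roi=(330,207,90,75) if n=="top" else(310,230,120,90)
        ce,st,m=blob(n,(22,120,80),(35,255,255),roi);k=cv2.findContours(m,0,2)[0][0]
        print("  yellow",st,plane(C[n],ce,.14)[:2].round(4),"rect ctr",plane(C[n],cv2.minAreaRect(k)[0],.142)[:2].round(4))
        # bars
    T=C["top"];Sd=C["side"]
    for nm,a,b,z in(("brass",(85,131),(95,61),.12),("alu",(169,105),(158,42),.16),("blue",(262,97),(230,95),.135)):
        ua,ub=crop(220,220,5,a),crop(220,190,4,b)
        print(nm,plane(T,ua,z)[:2].round(4),plane(Sd,ub,z)[:2].round(4),tri(T,ua,Sd,ub).round(4))
    for n,x0,y0,s,ps in(("top",220,220,5,((38,102),(320,55),(341,176))),("side",220,190,4,((28,160),(248,248),(315,183)))):
        print(n,"rack",[plane(C[n],crop(x0,y0,s,p),.045)[:2].round(4) for p in ps])
E
python3 m.py
```

```text
side guard c [ 0.5625 -0.2036] dims 0.1519 0.2325 yaw -12.39 -13.16
  slotL pred [ 0.5757 -0.1451]
  yellow [346 247  17  15 121] [ 0.5739 -0.1469] rect ctr [ 0.5719 -0.1481]
top guard c [ 0.5582 -0.2054] dims 0.152 0.23 yaw -13.31 -12.96
  slotL pred [ 0.5718 -0.147 ]
  yellow [348 233  14  10  59] [ 0.5748 -0.1481] rect ctr [ 0.5726 -0.1478]
brass [0.525  0.2391] [0.5275 0.2435] [0.5241 0.2384 0.1242]
alu [0.538  0.1794] [0.5402 0.1824] [0.5374 0.1789 0.163 ]
blue [0.5523 0.1224] [0.5555 0.1254] [0.5519 0.1218 0.1386]
top rack [array([0.5576, 0.2871]), array([0.6035, 0.0942]), array([0.5189, 0.0731])]
side rack [array([0.4735, 0.2672]), array([0.521 , 0.0746]), array([0.6055, 0.0943])]
```

Run:
```python
from h import *
o=readout.observe();M=R.from_euler("xyz",o["eef_rot"],degrees=True).as_matrix()
print(M.round(3));a=np.degrees(np.arctan2(M[1,1],M[0,1]));print("jaw az",a,o["qpos"].round(2),o["time"],o["eef_pos"])
for t in(13.3,-166.7): print(t-a)
```

```text
[[-0.001  0.236  0.972]
 [-0.001  0.972 -0.236]
 [-1.    -0.001 -0.   ]]
jaw az 76.37505767847279 [ 64.34   9.1   91.54  -0.    79.42 -12.04] 0.2 [0.1353168  0.55847731 0.23067703]
-63.07505767847279
-243.07505767847277
```

Request:
apply_moves(
  deltas=[
    [[1,0.3367,-0.315,0.01,-0.22],[1,0.3367,-0.315,0.01,-0.22],[1,0.3367,-0.315,0.01,-0.22],[1,0.3367,-0.315,0.01,-0.22],[1,0.3367,-0.315,0.01,-0.22],[1,0.3367,-0.315,0.01,-0.22],[1,0.3367,-0.315,0.01,-0.22],[1,0.3367,-0.315,0.01,-0.22],[1,0.3367,-0.315,0.01,-0.22],[1,0.3367,-0.315,0.01,-0.22]],
  ],
)

```text
time: 1.45
eef_pos: [0.5406, 0.1794, 0.2432]
eef_rot: [-161.7, 90.0, 121.4]
wrist_force: [0.6, -0.1, -0.7]
opening: 1.001
```

Request:
apply_moves(
  deltas=[
    [[1,0,0,0,0],[1,0,0,0,0],[1,0,0,0,0],[1,0,0,0,0]],
  ],
)

```text
time: 1.95
eef_pos: [0.5388, 0.1817, 0.2434]
eef_rot: [165.3, 90.0, 88.8]
wrist_force: [0.1, -0.7, 0.6]
opening: 1.001
```

Request:
apply_moves(
  deltas=[
    [[1,0,0,-0.18,0],[1,0,0,-0.18,0],[1,0,0,-0.18,0],[1,0,0,-0.18,0],[1,0,0,-0.18,0],[1,0,0,-0.18,0],[1,0,0,0,0],[1,0,0,0,0]],
  ],
)

```text
time: 2.95
eef_pos: [0.5399, 0.1812, 0.1148]
eef_rot: [83.4, 89.9, 6.8]
wrist_force: [-0.4, -0.6, 0.5]
opening: 0.999
```

Run:
```python
from h import *
o=readout.observe();M=R.from_euler("xyz",o["eef_rot"],degrees=True).as_matrix()
print("jaw az",np.degrees(np.arctan2(M[1,1],M[0,1])),o["eef_pos"],o["time"])
s=camera("side")["image"];t=camera("top")["image"]
f=lambda i,x,y,w,h:cv2.resize(i[y:y+h,x:x+w],(400,300),interpolation=cv2.INTER_CUBIC)
cv2.imwrite("pics/g1.png",np.hstack([f(s,210,175,100,75),f(t,215,215,80,60)]))
```

```text
jaw az 13.385328309595637 [0.53993657 0.1811978  0.11476287] 2.95
```

View pics/g1.png

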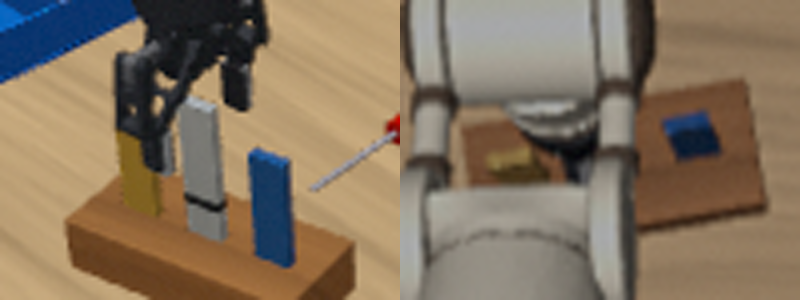

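The open fingers straddle the bar, with the bar top at about (200,100) in the left crop. Neither neighbour is touched. Closing now.

Request:
apply_moves(
  deltas=[
    [[0,0,0,0,0],[0,0,0,0,0],[0,0,0,0,0],[0,0,0,0,0],[0,0,0,0,0],[0,0,0,0,0],[0,0,0,0,0],[0,0,0,0,0]],
  ],
  newtons=50,
)

```text
time: 4.05
eef_pos: [0.5396, 0.1808, 0.1138]
eef_rot: [72.0, 90.0, -4.6]
wrist_force: [0.4, -0.3, 1.2]
opening: 0.111
```

Request:
apply_moves(
  deltas=[
    [[0,0,0,0.1,0],[0,0,0,0.15,0],[0,0,0,0.2,0],[0,0,0,0.25,0],[0,0,0,0.25,0],[0,0,0,0.25,0],[0,0,0,0.15,0],[0,0,0,0,0],[0,0,0,0,0]],
  ],
)

```text
time: 5.18
eef_pos: [0.5388, 0.1807, 0.2744]
eef_rot: [-97.1, 89.9, -173.7]
wrist_force: [-0.4, 0.2, -1.8]
opening: 0.112
```

Request:
apply_moves(
  deltas=[
    [[0,0.029,-0.2727,0,-0.092],[0,0.029,-0.2727,0,-0.092],[0,0.029,-0.2727,0,-0.092],[0,0.029,-0.2727,0,-0.092],[0,0.029,-0.2727,0,-0.092],[0,0.029,-0.2727,0,-0.092],[0,0.029,-0.2727,0,-0.092],[0,0.029,-0.2727,0,-0.092],[0,0.029,-0.2727,0,-0.092],[0,0.029,-0.2727,0,-0.092]],
  ],
)

```text
time: 6.42
eef_pos: [0.5736, -0.1472, 0.2737]
eef_rot: [-103.8, 89.8, 153.1]
wrist_force: [-0.2, 0.5, -0.3]
opening: 0.112
```

Request:
apply_moves(
  deltas=[
    [[0,0,0,0,0],[0,0,0,0,0],[0,0,0,0,0],[0,0,0,0,0]],
  ],
)

```text
time: 6.92
eef_pos: [0.5743, -0.1456, 0.2757]
eef_rot: [-131.8, 90.0, 125.2]
wrist_force: [-0.1, 0.7, -0.2]
opening: 0.111
```

Run:
```python
from h import *
o=readout.observe();M=R.from_euler("xyz",o["eef_rot"],degrees=True).as_matrix()
print("jaw az",np.degrees(np.arctan2(M[1,1],M[0,1])),"x",M[:,0].round(4),o["eef_pos"],o["time"],o["wrist_force"],o["opening"])
c=camera("side");s=c["image"];t=camera("top")["image"]
cv2.imwrite("pics/side2.png",s);cv2.imwrite("pics/top2.png",t)
print("slot px",proj(c,(.5737,-.1465,.142)),"grasp px",proj(c,o["eef_pos"]),"tip px",proj(c,o["eef_pos"]-np.array([0,0,.104])))
f=lambda i,x,y,w,h:cv2.resize(i[y:y+h,x:x+w],(400,600),interpolation=cv2.INTER_CUBIC)
cv2.imwrite("pics/g2.png",np.hstack([f(s,325,180,80,120),f(t,310,180,80,120)]))
```

```text
jaw az -12.935316063291461 x [-1.e-04  1.e-04 -1.e+00] [ 0.57429193 -0.1456043   0.27567041] 6.925 [-0.09680315  0.65914252 -0.18995698] 0.1105547008430479
slot px [354.53841134 252.73082058] grasp px [357.35965514 209.07551475] tip px [355.03944949 243.36783103]
```

View pics/g2.png

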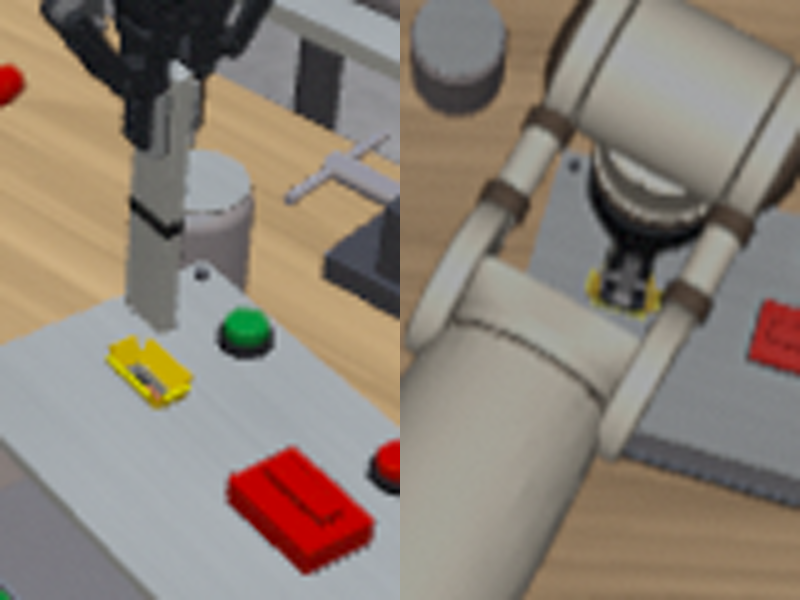

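The side view shows the bar upright (edges within about 1° of vertical), with its tip at about (355.2,242.6) full-image pixels. It sits over the yellow guide, whose rim centre is near (354.5,252.7), in line with the prediction. I'll lower the tip into the guide's wide mouth.

Request:
apply_moves(
  deltas=[
    [[0,-0.004,-0.007,-0.08,0],[0,0,0,-0.08,0],[0,0,0,-0.08,0],[0,0,0,-0.05,0],[0,0,0,0,0],[0,0,0,0,0],[0,0,0,0,0]],
  ],
)

```text
time: 7.9
eef_pos: [0.5741, -0.1474, 0.2414]
eef_rot: [77.9, 89.9, -25.1]
wrist_force: [-0.4, 0.6, -0.5]
opening: 0.106
```

Run:
```python
from h import *
o=readout.observe()
print(o["eef_pos"],o["time"],o["wrist_force"],o["ft_torque"])
c=camera("side");s=c["image"];t=camera("top")["image"]
cv2.imwrite("pics/side3.png",s)
P=[]
yaw=np.radians(-13);ex=np.array([np.cos(yaw),np.sin(yaw),0]);ey=np.array([-np.sin(yaw),np.cos(yaw),0])
f=lambda i,x,y,w,h,k:cv2.resize(i[y:y+h,x:x+w],None,fx=k,fy=k,interpolation=cv2.INTER_CUBIC)
a=f(s,330,215,50,60,8)
b=f(t,335,215,50,60,8)
cv2.imwrite("pics/g3.png",np.hstack([a,b]))
```

```text
[ 0.5740778  -0.14740423  0.24142363] 7.9 [-0.38827442  0.57971274 -0.49211344] [0.00709779 0.00736132 0.04459728]
```

View pics/g3.png

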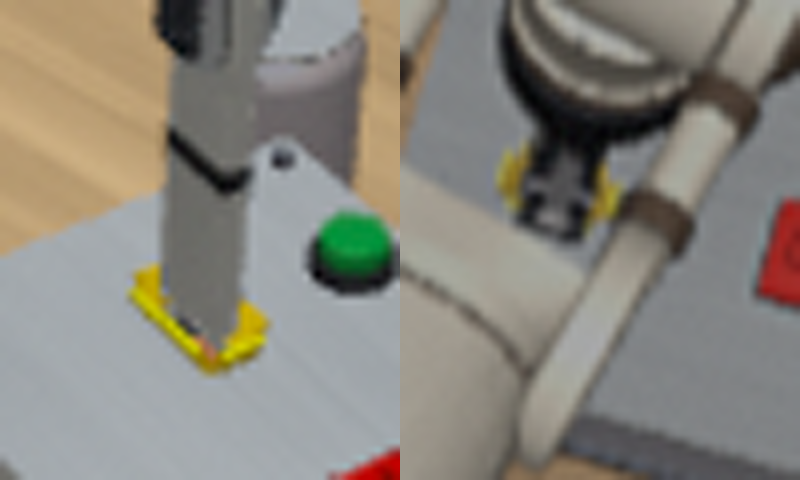

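The tip is inside the guide mouth, about 5 mm below the rim. There is a similar yellow margin on both sides: bar edges at x=163 and 240, rim corners at 133 and 268. I'll lower it gently and watch the force.

Request:
apply_moves(
  deltas=[
    [[0,0,0,-0.012,0],[0,0,0,-0.012,0],[0,0,0,0,0],[0,0,0,0,0]],
  ],
)

```text
time: 8.5
eef_pos: [0.5738, -0.1473, 0.238]
eef_rot: [-140.6, 90.0, 116.4]
wrist_force: [-0.9, 0.1, -0.8]
opening: 0.115
```

Request:
apply_moves(
  deltas=[
    [[0,0,0,-0.009,0],[0,0,0,-0.009,0],[0,0,0,0,0],[0,0,0,0,0]],
  ],
)

```text
time: 9.0
eef_pos: [0.5738, -0.1473, 0.2359]
eef_rot: [85.6, 90.0, -17.4]
wrist_force: [0.6, 0.4, -0.7]
opening: 0.111
```

Request:
apply_moves(
  deltas=[
    [[0,0,0,-0.009,0],[0,0,0,0,0],[0,0,0,0,0]],
  ],
)

```text
time: 9.38
eef_pos: [0.5738, -0.1473, 0.2348]
eef_rot: [-107.4, 90.0, 149.6]
wrist_force: [0.3, 0.4, -1.2]
opening: 0.114
```

Request:
apply_moves(
  deltas=[
    [[0,0,0,-0.009,0],[0,0,0,0,0],[0,0,0,0,0]],
  ],
)

```text
time: 9.75
eef_pos: [0.5738, -0.1473, 0.2337]
eef_rot: [-96.2, 90.0, 160.8]
wrist_force: [-0.5, -0.4, -1.8]
opening: 0.107
```

Request:
apply_moves(
  deltas=[
    [[0,0,0,-0.009,0],[0,0,0,-0.009,0],[0,0,0,0,0],[0,0,0,0,0]],
  ],
)

```text
time: 10.25
eef_pos: [0.5738, -0.1473, 0.2315]
eef_rot: [-107.8, 90.0, 149.2]
wrist_force: [-0.2, -0.1, -1.0]
opening: 0.105
```

Request:
apply_moves(
  deltas=[
    [[0,0,0,-0.009,0],[0,0,0,-0.009,0],[0,0,0,0,0],[0,0,0,0,0]],
  ],
)

```text
time: 10.75
eef_pos: [0.5738, -0.1473, 0.2294]
eef_rot: [-96.0, 90.0, 161.0]
wrist_force: [0.4, 0.1, -1.6]
opening: 0.11
```

Run:
```python
from h import *
o=readout.observe()
print(o["eef_pos"],o["time"],o["wrist_force"],o["ft_torque"],o["opening"])
```

```text
[ 0.57380727 -0.14726414  0.22936446] 10.75 [ 0.35427721  0.08845272 -1.64267404] [ 0.07438312 -0.00807868  0.01542799] 0.11038443959882907
```

Request:
apply_moves(
  deltas=[
    [[0,0,0,-0.02,0],[0,0,0,-0.02,0],[0,0,0,-0.02,0],[0,0,0,-0.02,0],[0,0,0,0,0],[0,0,0,0,0]],
  ],
)

```text
time: 11.5
eef_pos: [0.5739, -0.1473, 0.2199]
eef_rot: [82.7, 90.0, -20.3]
wrist_force: [0.0, -1.0, -0.9]
opening: 0.11
```

Request:
apply_moves(
  deltas=[
    [[0,0,0,-0.02,0],[0,0,0,-0.02,0],[0,0,0,-0.02,0],[0,0,0,-0.02,0],[0,0,0,-0.02,0],[0,0,0,-0.02,0],[0,0,0,0,0],[0,0,0,0,0]],
  ],
)

```text
time: 12.5
eef_pos: [0.5739, -0.1473, 0.2055]
eef_rot: [83.1, 90.0, -19.9]
wrist_force: [1.6, -0.1, -1.4]
opening: 0.112
```

Request:
apply_moves(
  deltas=[
    [[0,0,0,-0.02,0],[0,0,0,-0.02,0],[0,0,0,-0.02,0],[0,0,0,0,0],[0,0,0,0,0],[0,0,0,0,0]],
  ],
)

```text
time: 13.25
eef_pos: [0.5739, -0.1473, 0.1983]
eef_rot: [84.9, 90.0, -18.1]
wrist_force: [-0.7, 0.5, -2.0]
opening: 0.106
```

Run:
```python
from h import *
o=readout.observe()
print(o["eef_pos"],o["time"],o["wrist_force"],o["ft_torque"])
c=camera("side");s=c["image"]
cv2.imwrite("pics/side4.png",s)
g=lambda i,k:cv2.resize(i[225:270,330:380],None,fx=k,fy=k,interpolation=cv2.INTER_CUBIC)
cv2.imwrite("pics/g4.png",g(s,12))
```

```text
[ 0.57388894 -0.14730255  0.19828704] 13.25 [-0.71110984  0.49228411 -1.97134001] [ 0.01870725  0.00475685 -0.02165452]
```

View pics/g4.png

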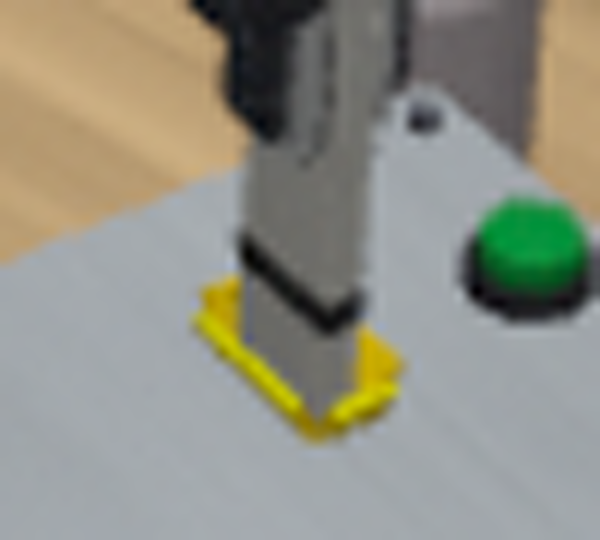

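```bash
cat > band.py <<'E'
from h import *
import sys
c=camera("side");im=cv2.imread(sys.argv[1]) if len(sys.argv)>1 else c["image"]
x,y,yawd,zt=[float(v) for v in sys.argv[2:6]] if len(sys.argv)>2 else (*readout.observe()["eef_pos"][:2],-13.,readout.observe()["eef_pos"][2])
yaw=np.radians(yawd);ex=np.array([np.cos(yaw),np.sin(yaw)]);ey=np.array([-np.sin(yaw),np.cos(yaw)])
g=cv2.cvtColor(im,cv2.COLOR_BGR2GRAY).astype(np.float32)
zp=zt-.044; zs=np.arange(zp-.008,zp+.018,.00025)
for l in(-.009,-.004,0,.004,.009):
    b=np.array([x,y])-.005*ex+l*ey
    p=np.array([proj(c,(*b,z)) for z in zs],np.float32)
    v=cv2.remap(g,p[:,:1],p[:,1:],cv2.INTER_LINEAR)[:,0]
    k=v.argmin();lo=np.median(v[:25]);hi=np.median(v[-25:])
    w=np.clip(np.interp(zs,[zs[0],zs[-1]],[lo,hi])-v-8,0,None);w[np.abs(zs-zs[k])>.008]=0
    print(l,"band centre",(w*zs).sum()/w.sum(),"min",v.min(),"-> lower edge",(w*zs).sum()/w.sum()-.004,"pred",zp)
E
python3 band.py pics/side4.png .5739 -.1473 -13 .1983; echo rack; python3 band.py pics/side0.png .5392 .181 13.3 .114; echo air; python3 band.py pics/side2.png .5743 -.1456 -13 .2757
echo; python3 -c "
from h import *
c=camera('side')
for s in('side0','side4'):
    m=cv2.inRange(cv2.cvtColor(cv2.imread(f'pics/{s}.png'),cv2.COLOR_BGR2HSV),(22,120,80),(35,255,255))[230:320,310:430]
    ys,xs=np.nonzero(m);print(s,xs.min()+310,xs.max()+310,ys.min()+230,ys.max()+230)
yaw=np.radians(-13);ex=np.array([np.cos(yaw),np.sin(yaw)]);ey=np.array([-np.sin(yaw),np.cos(yaw)])
for a in(-14,14):
  for b in(-24,24): print(a,b,proj(c,(*(np.array([.5739,-.1473])+a/1000*ex+b/1000*ey),.142)).round(2))
"
```

```text
-0.009 band centre 0.15817731573164562 min 32.40625 -> lower edge 0.15417731573164561 pred 0.1543
-0.004 band centre 0.15812665746660248 min 29.6875 -> lower edge 0.15412665746660248 pred 0.1543
0 band centre 0.15777701544098624 min 32.603516 -> lower edge 0.15377701544098624 pred 0.1543
0.004 band centre 0.15789132077100798 min 31.46875 -> lower edge 0.15389132077100798 pred 0.1543
0.009 band centre 0.15818420797517013 min 23.65625 -> lower edge 0.15418420797517013 pred 0.1543
rack
-0.009 band centre 0.07445305312900659 min 21.25 -> lower edge 0.07045305312900658 pred 0.07
-0.004 band centre 0.07431153007019681 min 24.006836 -> lower edge 0.0703115300701968 pred 0.07
0 band centre 0.07411740696652354 min 31.0625 -> lower edge 0.07011740696652353 pred 0.07
0.004 band centre 0.07459110805478479 min 28.648438 -> lower edge 0.07059110805478479 pred 0.07
0.009 band centre 0.07460084929202612 min 24.542969 -> lower edge 0.07060084929202612 pred 0.07
air
-0.009 band centre 0.235437280834034 min 22.5625 -> lower edge 0.231437280834034 pred 0.23170000000000002
-0.004 band centre 0.23516168355325126 min 28.15332 -> lower edge 0.23116168355325126 pred 0.23170000000000002
0 band centre 0.23551452050587207 min 32.179688 -> lower edge 0.23151452050587207 pred 0.23170000000000002
0.004 band centre 0.23539815168019482 min 26.308594 -> lower edge 0.2313981516801948 pred 0.23170000000000002
0.009 band centre 0.23549973174732394 min 30.5 -> lower edge 0.23149973174732394 pred 0.23170000000000002

side0 346 362 247 261
side4 346 362 248 261
-14 -24 [355.95 260.16]
-14 24 [344.79 249.56]
14 -24 [365.04 256.18]
14 24 [353.75 245.77]
```

Request:
apply_moves(
  deltas=[
    [[0,0,0,-0.02,0],[0,0,0,-0.02,0],[0,0,0,-0.02,0],[0,0,0,-0.02,0],[0,0,0,-0.021,0],[0,0,0,0,0],[0,0,0,0,0],[0,0,0,0,0],[0,0,0,0,0]],
  ],
)

```text
time: 14.62
eef_pos: [0.5739, -0.1473, 0.1862]
eef_rot: [82.5, 90.0, -20.6]
wrist_force: [-0.6, -0.3, -0.9]
opening: 0.111
```

```bash
python3 - <<'E'
from h import *
o=readout.observe()
print(o["eef_pos"],o["time"],o["wrist_force"],o["ft_torque"],o["opening"])
c=camera("side");s=c["image"];cv2.imwrite("pics/side5.png",s)
cv2.imwrite("pics/g5.png",np.hstack([cv2.resize(s[225:270,330:380],None,fx=10,fy=10,interpolation=cv2.INTER_CUBIC)[:,:400],cv2.resize(s[170:320,220:353],(400,450))]))
E
python3 band.py
```

```text
[ 0.57388986 -0.14729883  0.18617733] 14.625 [-0.55712964 -0.33763725 -0.88051771] [-0.03494569 -0.078833    0.02197045] 0.11120029725640997
-0.009 band centre 0.14619972468243173 min 25.22461 -> lower edge 0.14219972468243172 pred 0.14212138533972724
-0.004 band centre 0.14582774512827174 min 28.174805 -> lower edge 0.14182774512827173 pred 0.14212138533972724
0 band centre 0.14565045239744315 min 32.085938 -> lower edge 0.14165045239744314 pred 0.14212138533972724
0.004 band centre 0.14567816838232123 min 33.484375 -> lower edge 0.14167816838232122 pred 0.14212138533972724
0.009 band centre 0.14611384134887861 min 35.03125 -> lower edge 0.1421138413488786 pred 0.14212138533972724
```

View pics/g5.png

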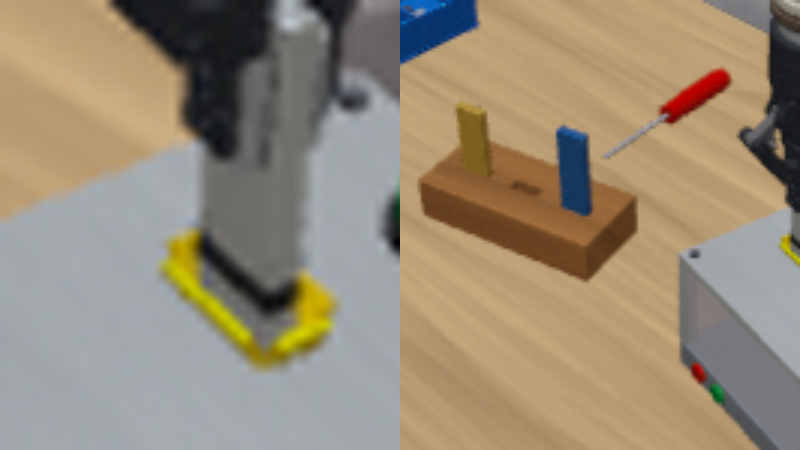

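The black band now sits at the rim of the yellow guide: its lower edge measures 141.9 ± 0.3 mm against the rim at 142 mm. The brass and blue bars are still in the block, the middle socket is empty, and the wrist force is only about the bar's weight. Handing in.

```bash
python3 -c "
from cell import hand_in
print(hand_in())"
```

```text
the job is handed in; nothing more can be done
None
```

The job is handed in. The arm took the aluminium bar with the black band from the middle socket and lowered it through the open left slot, the one with the green lamp. It is still holding the bar there, hanging upright.

**Last checks**
- **Band height:** the band's lower edge is at 141.7–142.2 mm in the side camera and 142.1 mm from the arm's own position. The rim is at 142 mm.
- **Force:** readings stayed within about 2 N all the way through the slot, so there was no sign of forcing.
- **Time:** about 14.6 s at the last check, against the 46 s limit.
- **Other things:** the brass and blue bars are still in their sockets in the last picture. I did not check every object on the bench afterwards.

**What disagreed:** the two cameras placed the parts up to about 4 mm apart, so I used the mean of the two and lowered the bar in small steps while watching the force. One rough estimate from a picture put the bar about 2 mm off across the slot. The bar then went through without contact, so I made no correction.

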